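# Clamp an open vial with four clicks

### The arm

A 6-joint arm with a two-finger parallel gripper is mounted at the origin on a cart in front of the work surface, level with it; the furniture and walls round the work are solid. World frame = base frame: x ahead of the robot, y to its left, z up, the work surface at z = 0. Lengths are in m, angles in degrees, forces in N, time in s.
With the tool pointing down it reaches from about 0.375 to 0.75 m from the base axis. Payload 9 kg.
Tool frame: the origin (TCP) lies where the fingers leave the gripper's body, on its centre line; the fingertips stand 73 mm ahead of it and the grasp point (between the pads) lies 54 mm ahead of it (robot.tip_reach is the distance from the TCP to the fingertips, in m); z points along the fingers, y is the direction in which the jaws open and shut (so a half turn about z gives the same grasp; the last joint's range is limited). The gripper opens to 85 mm and grips with 20 to 120 N. Pads are 22 mm wide; open, the fingers measure 114 mm over their backs; the gripper's body (76 mm by 85 mm) begins 54 mm behind the grasp point. The pads swing forward as they close: fully open they stand 13 mm farther back than shut.
Start: joints at [50.839, 5.964, 5.575, 89.605, 0, 77.527], TCP at [0.269, 0.536, 0.304] pointing down, gripper open.
Joint ranges: [-171.21, 171.21], [-48.23, 106.86], [-62.78, 66.21], [-105.2, 120.99], [-86.42, 89.51], [-180, 180]. Speed limits (degrees/s): [127.2, 127.2, 147.25, 180, 180, 180].

### API

Orientations are given as [roll, pitch, yaw] about the fixed x, y, z axes, in that order (R = Rz(yaw) Ry(pitch) Rx(roll)).
In Python, from plant import robot gives the robot as it stands. Calls block until the motion is done:
- robot.move_pose(position, orientation): joint-space move of the TCP to a pose.
- robot.line_to(position, vel=0.15, rotation=None, guard=None): straight line of the TCP; rotation=None keeps the orientation; vel is the mean speed in m/s. With guard (N) it stops when the force on the tool has changed by that much, and returns True; else False.
- robot.goto_joints(angles): joint-space move.
- robot.set_gripper(opening): finger opening in m; the grip force is fixed at half the most; returns when the fingers have stopped.
- robot.pause(seconds).
- robot.ik(position, orientation): joint angles nearest the present ones, or None.
- robot.observe(): the state.
- robot.grab_frame(name): name is "side" or "top"; returns the picture (420x560x3 uint8, blue, green, red); there is no depth.
- robot.get_calibration(name): a dict with "vertical_fov" (degrees; the focal length in pixels is half the picture's height over the tangent of half this angle, whatever the lens; pixels are square), "cx", "cy" (the principal point, pixels), "k1" (the pictures are not rectified: a ray, as slopes to the right and down, at radius r is drawn at 1 + k1 r^2 times it, then the intrinsics apply), "rvec" (rotation vector, rad) and "tvec" (3), from world to camera coordinates, as OpenCV has them. Camera axes: x right, y down, z forward; pixel columns grow to the right and rows downward; lengths in m; the calibration is good to about 2 mm. A picture is of the moment at which its call begins. get_calibration takes no time and is no camera call.
A pose or a line that the arm cannot do raises robot.IKError and nothing moves.
- robot.job_done(): hands the job in, once; it reports no verdict.
The state is a dict: "time": time; "q": joint angles; "qvel": joint speeds; "joint_torque": joint torques, N m; "tool_pos": TCP position; "tcp_rot": TCP orientation; "ft_force": force on the tool from outside, world axes, zero at the start; "torque": the same for the moment, N m; "gripper_width": finger opening in m.
Only numpy, scipy, OpenCV 4.12 (cv2) and the standard library are available. Lean on these libraries where they do the work, as an engineer would, in place of code of your own. Each camera call takes 0.05 s, during which the arm holds its last target.

### The job

Stand the open, capless vial upright in the ratchet clamp, between the V-block and the jaw, and let go of it. Then swing the clamp's lever over towards the V-block by four clicks from its rest, never as far as the fifth, so that the jaw closes on the vial; the lever springs back when released, so finish while still holding it at the fourth click. Leave the other two small bottles where they stand.

Things in the scene. Friction and masses are not known exactly. Their poses are not given: they have to be found in the camera images.
- vial_open: small brown glass vial without a cap: smooth body 29 mm across, above it a narrower open screw neck; 66 mm tall, about 40 g. Origin at the centre of its underside, z up. It stands loose on the table among two other small bottles.
- rollon_1: small brown bottle with a tall black cap, 29 mm across, 78 mm tall, origin at the centre of its underside. To be left alone.
- oil_small: small brown bottle with a white cap, 29 mm across, 71 mm tall, origin at the centre of its underside. To be left alone.
- clamp: Ratchet vial clamp, fixed to the table: steel plate 280 x 90 x 8 mm (own x from -230 to +50 mm); along it an aluminium V-block, a sliding jaw and, at the far end, a lever with toothed sector. Origin on the table below the seat, z up, x = way the jaw closes (from lever towards V-block), y to the left of that. V-block and jaw stand 22 mm above the plate, at most 50 mm wide.
- seat (a point): Centre of the vial's underside when fully home in the V, on top of the plate, 8 mm above the table; axes as the clamp's. At rest the jaw leaves a 29 mm vial 15 mm of play before the seat (towards -x); 7 mm before it is a good place to set it down.
- pivot (a point): point on the lever's hinge axis, in the middle of the clamp, 130 mm before the seat along the clamp's x and 66 mm above the table. The hinge axis runs along the clamp's y. The swinging lever's highest point is 196 mm above the table: carry things over it well above that, or round it.
- grip (a point): Middle of the hand grip: black round bar 20 mm thick, 70 mm long, parallel to the hinge axis, sticking out from the top of the lever's 12 mm thick stem to the clamp's -y side. This point is 34 mm to the -y side of the stem's middle, on a 120 mm radius about the hinge; clear below, can be pinched from above. At rest the lever leans 30 degrees from upright away from the V-block.
- lever (a joint): Lever angle, rad: 0 at rest on its stop, growing as the grip swings towards the V-block (clamp's +x); 0.1745 rad (10 degrees, 21 mm at the grip) per click, 6 clicks in all. A spring pawl drops into a gap at each click, so the push needed at the grip swells to about 11 N and falls to about 5 N once a click. The pawl does not lock: let go, it springs back.
- pad_face (a point): Centre of the jaw's rubber pad face, 29.5 mm before the seat when the lever rests. The jaw moves 5 mm per click towards +x, pushes the standing vial along the plate into the V, touches a seated vial after 3 clicks and then squeezes it through a 1 N/mm spring.
Not all that is in view belongs to the job. What is shaped like the vial_open but green is not meant.

How it is judged:
By the outcome, as a careful person would: the job done as asked, in the order asked, and still so for the second after the job is handed in, while the arm keeps its last pose, push and grip.
It also fails if it takes over 51 s, if anything falls off the work surface, if the arm or the gripper's body presses on something with over 40 N, if the wrist force passes 120 N, or if a joint passes its speed limit or range.

## Working session

There is one attempt and no reset: what is moved stays moved. The work goes in short steps, each a Python script; the robot and the scene stay as the last script left them, time stands still between calls to the robot, and variables do not carry over. Pictures are saved under pics/ and viewed, and the job is handed in when it is done.

```bash
ls; mkdir -p pics; python3 - <<'E'
from plant import robot
import cv2
for n in("side","top"):
    cv2.imwrite(f"pics/{n}0.png",robot.grab_frame(n))
    print(robot.get_calibration(n))
o=robot.observe();print(o["time"],o["tool_pos"],o["tcp_rot"],o["gripper_width"],robot.tip_reach)
E
```

```text
pics
{'vertical_fov': 55.44196816135933, 'cx': 283.3368003860097, 'cy': 209.71213498178133, 'k1': 0.03195688099082731, 'rvec': array([ 0.17403241, -2.66726361,  1.55917802]), 'tvec': array([0.42706487, 0.12882073, 1.06459915])}
{'vertical_fov': 45.32208094966376, 'cx': 282.53339313152884, 'cy': 217.92135711248162, 'k1': -0.19025262675348387, 'rvec': array([ 2.07854959, -2.13519006,  0.23215595]), 'tvec': array([0.03636764, 0.45589516, 1.2931324 ])}
0.1 [0.26933799 0.53591516 0.30320576] [-1.79933383e+02 -1.58208295e-02  1.53310719e+02] 0.08560697848622513 0.0726
```

View pics/side0.png

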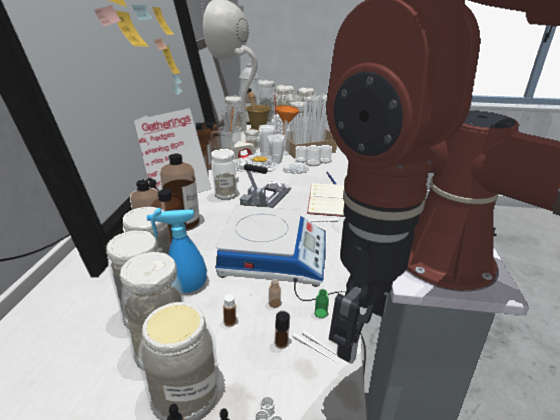

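View pics/top0.png

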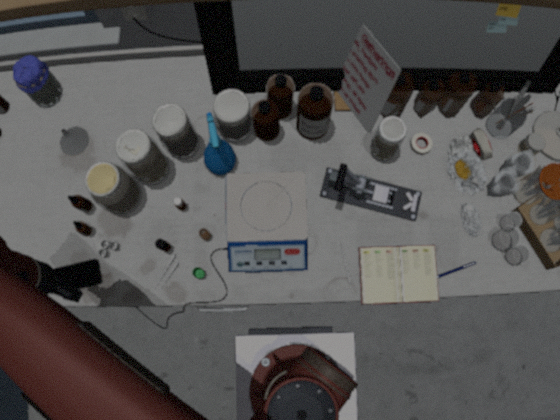

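Candidates:
- Brown capless vial: side (275,292), top (205,234).
- Green one: side (321,303), top (199,272). It has the right shape but the wrong colour.
- Black-capped bottle: side (282,328), top (164,245).
- White-capped bottle: side (230,310), top (180,204).

The brown capless one fits the description. I'll enlarge it to confirm, along with the clamp.

```bash
cat > crop.py <<'E'
import cv2,sys
def crop(src,x,y,w,h,s,out):
    im=cv2.imread(src)[y:y+h,x:x+w]
    im=cv2.convertScaleAbs(im,alpha=1.3 if 'side' in src else 1.8)
    im=cv2.resize(im,None,fx=s,fy=s,interpolation=cv2.INTER_CUBIC)
    for k in range(0,w,10):
        cv2.line(im,(k*s,0),(k*s,4 if (x+k)%50 else 12),(0,0,255),1)
        if (x+k)%20==0: cv2.putText(im,str(x+k),(k*s,22),0,.4,(0,0,255),1)
    for k in range(0,h,10):
        cv2.line(im,(0,k*s),(6,k*s),(0,0,255),1)
        if (y+k)%20==0: cv2.putText(im,str(y+k),(8,k*s+4),0,.4,(0,0,255),1)
    cv2.imwrite(out,im)
E
python3 - <<'E'
from crop import crop
crop('pics/side0.png',210,260,130,100,6,'pics/c_side_v.png')
crop('pics/top0.png',150,190,120,95,6,'pics/c_top_v.png')
crop('pics/top0.png',310,155,130,70,6,'pics/c_top_c.png')
crop('pics/side0.png',220,150,90,70,8,'pics/c_side_c.png')
E
```

```text
(no output)
```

View pics/c_side_v.png

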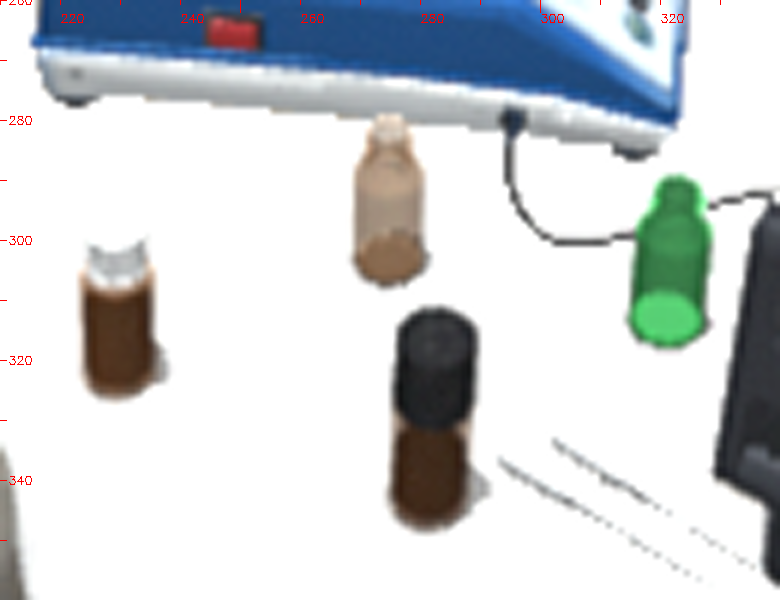

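View pics/c_top_v.png

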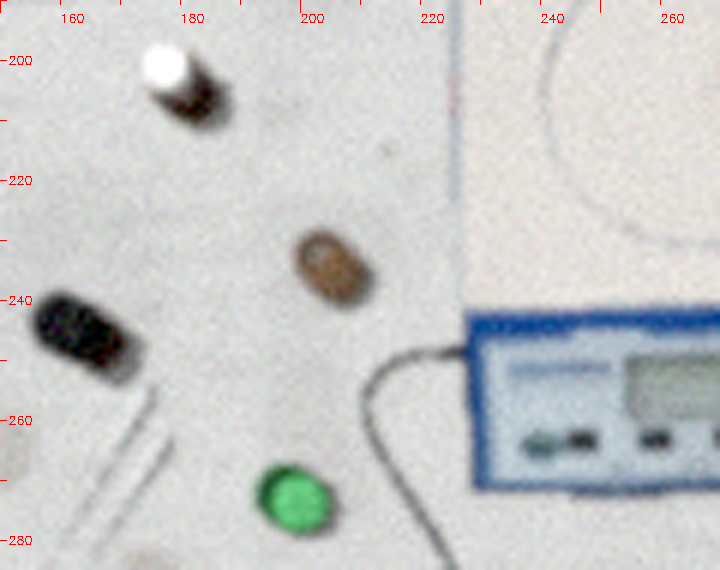

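View pics/c_top_c.png

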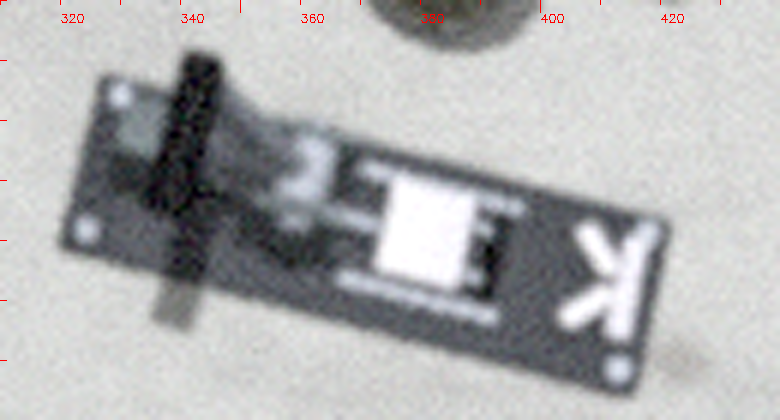

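View pics/c_side_c.png

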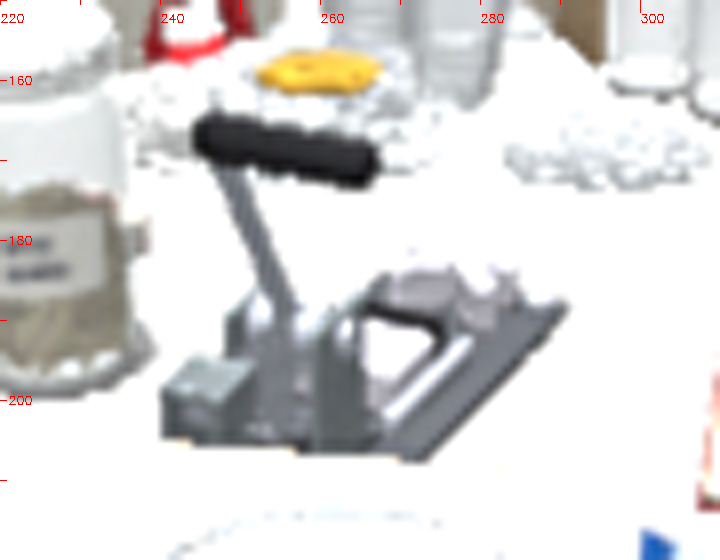

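Confirmed: the capless brown vial with an open neck is at side (275,292) and top (205,234). The clamp plate corners in top are (327.2,167.5), (320.3,195.8), (415.3,220.8) and (421.3,191.7), with the V at the right and the lever grip at the left.

```bash
cat > cam.py <<'E'
import numpy as np,cv2
from plant import robot
from scipy.optimize import least_squares
C={n:robot.get_calibration(n) for n in("side","top")}
for n,c in C.items():
    c['R']=cv2.Rodrigues(c['rvec'])[0]; c['f']=210/np.tan(np.radians(c['vertical_fov']/2))
def proj(n,P):
    c=C[n];p=np.atleast_2d(P)@c['R'].T+c['tvec']; s=p[:,:2]/p[:,2:]
    s=s*(1+c['k1']*(s**2).sum(1,keepdims=True)); return s*c['f']+[c['cx'],c['cy']]
def onz(n,uv,z):
    return least_squares(lambda q:(proj(n,[q[0],q[1],z])[0]-uv),[.5,0]).x
def clampT(p,P):
    a=p[2];P=np.atleast_2d(P).astype(float);c,s=np.cos(a),np.sin(a)
    return np.c_[p[0]+c*P[:,0]-s*P[:,1],p[1]+s*P[:,0]+c*P[:,1],P[:,2]]
E
python3 - <<'E'
from cam import *
uv=np.array([[327.2,167.5],[320.3,195.8],[415.3,220.8],[421.3,191.7]])
L=np.array([[-.23,.045,.008],[-.23,-.045,.008],[.05,-.045,.008],[.05,.045,.008]])
r=least_squares(lambda p:(proj("top",clampT(p,L))-uv).ravel(),[.5,-.2,-1.6])
p=r.x;print("clamp",p[:2],np.degrees(p[2]),"res px",r.fun.round(2))
for q in uv:print(onz("top",q,.008))
print("side corners",proj("side",clampT(p,L)).round(1))
a=np.radians(30);g=clampT(p,[-.13-.12*np.sin(a),-.034,.066+.12*np.cos(a)]);print("grip",g,proj("top",g),proj("side",g))
E=clampT(p,[[-.19,y,.066+.12*np.cos(a)] for y in(.001,-.069)]);print("grip ends",proj("top",E),proj("side",E))
print("seat",clampT(p,[0,0,.008]),proj("top",clampT(p,[0,0,.008])))
for n,q in (("vial",None),):
  pass
# vial: model axis outline. top: neck ring centre; side: base
# fit silhouettes
print("vial side base mid@z0",onz("side",[274.8,302.6],0.0),"top neck ring@66mm",onz("top",[202,232],.066),"base ctr top",onz("top",[206.8,238],0))
E
```

```text
clamp [ 0.50318479 -0.31293506] -106.39236034656484 res px [-0.49 -0.91 -1.19  0.49  0.82  0.63  0.93 -0.32]
[ 0.60852992 -0.10624743]
[ 0.52623857 -0.08297092]
[ 0.44775154 -0.34601154]
[ 0.53135965 -0.37080772]
side corners [[228.2 218.3]
 [254.8 224.9]
 [290.9 186.9]
 [267.7 182.2]]
grip [[ 0.52418741 -0.121063    0.16992305]] [[340.33954052 179.30323128]] [[256.64398197 168.79176982]]
grip ends [[343.53222311 166.32992816]
 [337.08593308 192.46874507]] [[245.72611494 166.67848911]
 [267.78641227 170.94669894]]
seat [[ 0.50318479 -0.31293506  0.008     ]] [[402.18513352 201.81135514]]
vial side base mid@z0 [0.4216726  0.23079437] top neck ring@66mm [0.42089417 0.23730998] base ctr top [0.4166446 0.2343869]
```

```bash
python3 - <<'E'
from cam import *
from scipy.optimize import minimize
S=cv2.imread('pics/side0.png').astype(int);T=cv2.imread('pics/top0.png').astype(int)
def mask(im,x,y,w,h,kind):
    b,g,r=im[...,0],im[...,1],im[...,2]
    m=(r-b>22) if kind=='brown' else None
    o=np.zeros(im.shape[:2],np.uint8);o[y:y+h,x:x+w]=m[y:y+h,x:x+w];return o
ms=mask(S,262,276,26,34,'brown');mt=mask(T,192,224,26,24,'brown')
for n,m in(("side",ms),("top",mt)):
    m[:]=cv2.morphologyEx(m,cv2.MORPH_CLOSE,np.ones((5,5)));ys,xs=np.nonzero(m);print(n,m.sum(),xs.min(),xs.max(),ys.min(),ys.max(),xs.mean(),ys.mean())
th=np.linspace(0,2*np.pi,40)
def model(x,y,n,s=8):
    P=[]
    hulls=[]
    for z0,z1,r0,r1 in((0,.045,.0145,.0145),(.045,.052,.0145,.009),(.052,.066,.009,.009)):
        pts=np.vstack([np.c_[x+r*np.cos(th),y+r*np.sin(th),0*th+z] for z,r in((z0,r0),(z1,r1))])
        hulls.append(cv2.convexHull(((proj(n,pts)+.5)*s).astype(np.float32)).astype(np.int32))
    o=np.zeros((420*s,560*s),np.uint8)
    for h in hulls: cv2.fillConvexPoly(o,h,1)
    return cv2.resize(o.astype(np.float32),(560,420),interpolation=cv2.INTER_AREA)
def cost(p,which):
    return sum(np.abs(model(*p,n)-m).sum() for n,m in which)
for w in([("side",ms)],[("top",mt)],[("side",ms),("top",mt)]):
    r=minimize(cost,[.42,.234],args=(w,),method='Nelder-Mead',options=dict(initial_simplex=[[.42,.234],[.427,.234],[.42,.241]],xatol=2e-4,fatol=.2,maxiter=60));print([n for n,_ in w],r.x,r.fun)
for nm,t,z,sd in(("rollon",(159.5,243.5),.078,(281,343)),("oil",(176,200.5),.071,(229.3,321)),("green",(202.5,275),0,(321.5,313))):
    print(nm,onz("top",t,z),onz("side",sd,0))
from plant import robot
cl=np.array([.5032,-.3129]);a=np.radians(-106.4)
def chk(p,o):
    q=robot.ik(p,o);print(np.round(p,3),np.round(o,1),None if q is None else np.round(q,1))
for yaw in(73.6,-106.4):
    pl=clampT([*cl,a],[-.007,0,.105])[0];chk(pl,[180,0,yaw]);pl[2]=.36;chk(pl,[180,0,yaw])
for yaw in(150,90,60,120,180,-106):chk([.42,.234,.097],[180,0,yaw])
E
```

```text
side 259 269 280 279 306 274.3050193050193 293.4787644787645
top 44 201 208 231 238 205.11363636363637 234.8409090909091
['side'] [0.42276172 0.23037695] 80.09375
['top'] [0.41958984 0.23361719] 86.5
['side', 'top'] [0.42302661 0.23087   ] 167.6875
rollon [0.39067096 0.34780989] [0.39313422 0.34434063]
oil [0.50738872 0.30749467] [0.50990325 0.29981694]
green [0.31445471 0.24605071] [0.31555536 0.24905142]
[ 0.505 -0.306  0.105] [180.    0.   73.6] [-43.9   7.9 -13.2  68.9   0.   62.5]
[ 0.505 -0.306  0.36 ] [180.    0.   73.6] [-43.9   5.6  11.   95.5   0.   62.5]
[ 0.505 -0.306  0.105] [ 180.     0.  -106.4] [ -43.9    7.9  -13.2   68.9    0.  -117.5]
[ 0.505 -0.306  0.36 ] [ 180.     0.  -106.4] [ -43.9    5.6   11.    95.5    0.  -117.5]
[0.42  0.234 0.097] [180   0 150] [ 13.5 -11.2 -32.8  68.4   0.   43.5]
[0.42  0.234 0.097] [180   0  90] [ 13.5 -11.2 -32.8  68.4   0.  103.5]
[0.42  0.234 0.097] [180   0  60] [ 13.5 -11.2 -32.8  68.4   0.  133.5]
[0.42  0.234 0.097] [180   0 120] [ 13.5 -11.2 -32.8  68.4   0.   73.5]
[0.42  0.234 0.097] [180   0 180] [ 13.5 -11.2 -32.8  68.4   0.   13.5]
[0.42  0.234 0.097] [ 180    0 -106] [ 13.5 -11.2 -32.8  68.4   0.  -60.5]
```

The vial is at about (0.4215, 0.2325), and the two cameras agree within 3 mm. Its neighbours are at least 107 mm away. Next I check IK along the lever path.

```bash
cat > lev.py <<'E'
from cam import *
from scipy.spatial.transform import Rotation as Ro
CL=np.array([.5032,-.3129,np.radians(-106.4)])
def lever_pose(th,tilt,yaw=163.6,back=.054,extra=0.,cl=CL,dr=(0,0)):
    # th lever angle (rad) from rest; tilt (rad) of tool about clamp +y; extra: retreat along tool
    phi=th-np.pi/6
    g=clampT(cl,[-.13+.12*np.sin(phi)+dr[0],-.034,.066+.12*np.cos(phi)+dr[1]])[0]
    yv=np.array([-np.sin(cl[2]),np.cos(cl[2]),0])
    R=Ro.from_rotvec(yv*tilt)*Ro.from_euler('xyz',[180,0,yaw],degrees=True)
    return g-R.as_matrix()[:,2]*(back+extra), R.as_euler('xyz',degrees=True)
E
python3 - <<'E'
from lev import *
d=np.radians
for yaw in(163.6,-16.4):
  for t0 in(-20,0,-30):
    print(yaw,t0)
    for th in(0,20,42):
        p,o=lever_pose(d(th),d(t0+th),yaw);q=robot.ik(p,o);print(p.round(3),o.round(1),None if q is None else np.round(q,1))
    p,o=lever_pose(0,d(t0),yaw,extra=.08);q=robot.ik(p,o);print(' pre',p.round(3),None if q is None else np.round(q,1))
# balance left edge
print(onz("top",[226,240],.05),onz("side",[218,277],0),onz("side",[325,282],0))
E
```

```text
163.6 -20
[ 0.529 -0.103  0.221] [-160.     0.   163.6] [-16.4  -2.1 -12.8  79.3 -20.   -0. ]
[ 0.513 -0.159  0.238] [180.    0.  163.6] [-31.1  -5.2 -12.5  82.7   0.  -14.7]
[ 0.495 -0.222  0.233] [158.    0.  163.6] [-46.3   3.8  -6.   91.5  18.9 -31.8]
 pre [ 0.537 -0.077  0.296] [-13.5  -0.9  -3.8  88.2 -20.    3. ]
163.6 0
[ 0.524 -0.121  0.224] [180.    0.  163.6] [-26.9  -4.9 -13.7  81.2   0.  -10.5]
[ 0.508 -0.176  0.235] [160.    0.  163.6] [-41.1   0.3  -9.   89.3  18.1 -26.1]
[ 0.49  -0.237  0.224] [138.    0.  163.6] [-53.5  17.    1.7 103.2  32.3 -45.5]
 pre [ 0.524 -0.121  0.304] [-26.9  -4.9  -5.3  89.5   0.  -10.5]
163.6 -30
[ 0.532 -0.095  0.217] [-150.     0.   163.6] [-11.7   1.6 -11.3  79.8 -29.9   5.4]
[ 0.516 -0.15   0.237] [-170.     0.   163.6] [-25.8  -5.6 -13.3  80.7  -9.9  -9.6]
[ 0.497 -0.213  0.236] [168.    0.  163.6] [-41.9  -1.   -9.1  87.   10.8 -26. ]
 pre [ 0.543 -0.057  0.286] [ -7.6   4.   -1.6  89.4 -29.6  10.1]
-16.4 -20
[ 0.529 -0.103  0.221] [160.    0.  -16.4] [-16.4  -2.1 -12.8  79.3 -20.  180. ]
[ 0.513 -0.159  0.238] [180.    0.  -16.4] [-
[... 220 characters left out ...]
4] [180.    0.  -16.4] [-26.9  -4.9 -13.7  81.2   0.  169.5]
[ 0.508 -0.176  0.235] [-160.     0.   -16.4] [-41.1   0.3  -9.   89.3  18.1 153.9]
[ 0.49  -0.237  0.224] [-138.     0.   -16.4] [-53.5  17.    1.7 103.2  32.3 134.5]
 pre [ 0.524 -0.121  0.304] [-26.9  -4.9  -5.3  89.5   0.  169.5]
-16.4 -30
[ 0.532 -0.095  0.217] [150.    0.  -16.4] [ -11.7    1.6  -11.3   79.8  -29.9 -174.6]
[ 0.516 -0.15   0.237] [170.    0.  -16.4] [-25.8  -5.6 -13.3  80.7  -9.9 170.4]
[ 0.497 -0.213  0.236] [-168.     0.   -16.4] [-41.9  -1.   -9.1  87.   10.8 154. ]
 pre [ 0.543 -0.057  0.286] [  -7.6    4.    -1.6   89.4  -29.6 -169.9]
[0.40078689 0.17556894] [0.57213875 0.16040396] [0.31103516 0.1427147 ]
```

```bash
python3 - <<'E'
from plant import robot
import numpy as np
v=[.4215,.2325]; o=[180,0,75]
robot.set_gripper(.06)
robot.move_pose([*v,.24],o)
robot.line_to([*v,.096],vel=.12,guard=8)
s=robot.observe();print(s["time"],s["tool_pos"].round(4),s["ft_force"].round(2))
robot.set_gripper(.0)
s=robot.observe();print(s["time"],s["gripper_width"],s["ft_force"].round(2))
import cv2
cv2.imwrite('pics/side1.png',robot.grab_frame("side"))
from crop import crop
crop('pics/side1.png',210,200,130,140,4,'pics/c_side1.png')
E
```

```text
3.125 [0.422  0.2327 0.0968] [ 0.04  0.61 -0.45]
3.525 0.026635078787743544 [-2.38  0.02  6.61]
```

View pics/c_side1.png

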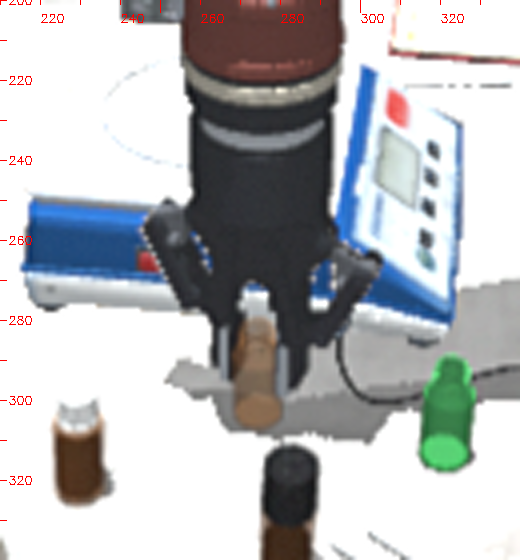

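The pads hold the upper body at side (265–283, 282–297). Width reads 26.6 mm, 2.4 mm under the vial's diameter. I'll lift a little and check.

```bash
python3 - <<'E'
from plant import robot
import numpy as np,cv2
robot.line_to([.4215,.2325,.15],vel=.12)
s=robot.observe();print(s["time"],s["tool_pos"].round(4),s["gripper_width"],s["ft_force"].round(2))
cv2.imwrite('pics/side2.png',robot.grab_frame("side"))
from crop import crop
crop('pics/side2.png',230,220,90,110,5,'pics/c_side2.png')
E
```

```text
4.175 [0.4214 0.2325 0.1495] 0.02684090770004714 [-0.15  0.35 -0.06]
```

View pics/c_side2.png

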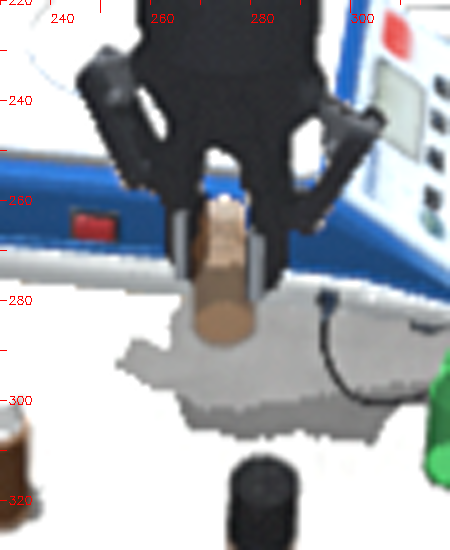

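The vial is lifted, upright and held firmly, with its base at side (272.5,284). I'll compare that with the prediction, then carry it up and over.

```bash
python3 - <<'E'
from lev import *
th=np.linspace(0,2*np.pi,60)
for dz in(.048,.0527,.057):
    P=np.c_[.4214+.0145*np.cos(th),.2325+.0145*np.sin(th),0*th+dz];q=proj("side",P);print(dz,q.min(0).round(1),q.max(0).round(1))
z=.345
pl=clampT(CL,[-.007,0,0])[0]
print(pl)
# check path heights in joint space: from pick-high to place-high
robot.line_to([.4215,.2325,z],vel=.25)
q0=robot.observe()["q"];q1=robot.ik([pl[0],pl[1],z],[180,0,73.6]);print(np.round(q0,1),np.round(q1,1))
robot.goto_joints(q1)
s=robot.observe();print(s["time"],s["tool_pos"].round(4),s["tcp_rot"].round(2),s["gripper_width"])
cv2.imwrite('pics/top3.png',robot.grab_frame("top"))
cv2.imwrite('pics/side3.png',robot.grab_frame("side"))
from crop import crop
crop('pics/top3.png',300,120,140,110,5,'pics/c_top3.png')
crop('pics/side3.png',200,60,150,150,4,'pics/c_side3.png')
E
```

```text
0.048 [268.4 282.3] [281.5 291. ]
0.0527 [268.4 280.7] [281.6 289.3]
0.057 [268.3 279.1] [281.6 287.8]
[ 0.50517639 -0.3061848   0.        ]
[ 13.3 -13.9  -9.3  94.7   0.  118.3] [-43.9   5.1   9.   93.8   0.   62.5]
7.125 [ 0.5056 -0.3052  0.3452] [ 1.7999e+02 -1.0000e-02  7.3670e+01] 0.02637284394909523
```

View pics/c_top3.png

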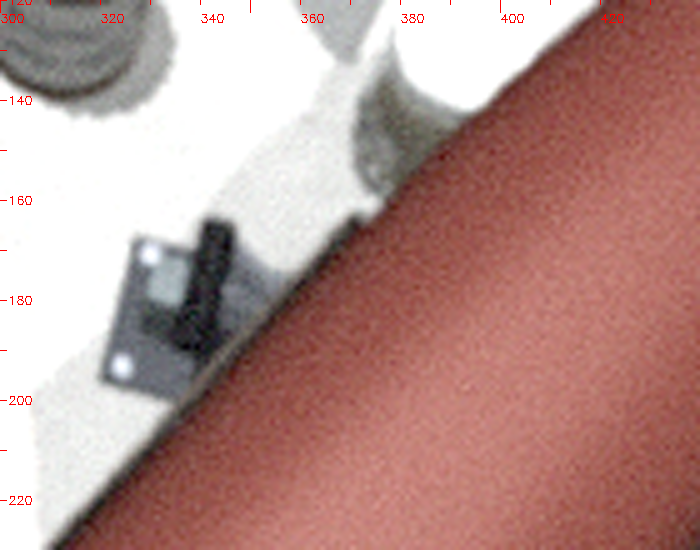

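View pics/c_side3.png

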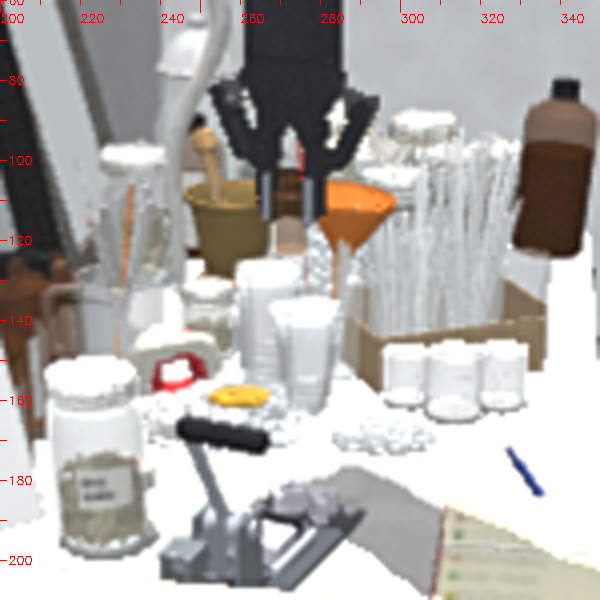

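The in-hand check matches: the base spans 268.6–281.2 with its bottom at 289.4, against predicted 268.4–281.6 and 289.3. The path down is clear, so I'll lower it into the clamp.

```bash
python3 - <<'E'
from lev import *
pl=clampT(CL,[-.007,0,0])[0]
R=[180,0,73.6]
robot.line_to([pl[0],pl[1],.15],vel=.2,rotation=R)
g=robot.line_to([pl[0],pl[1],.1045],vel=.04,rotation=R,guard=5)
s=robot.observe();print(g,s["time"],s["tool_pos"].round(4),s["ft_force"].round(2),s["gripper_width"])
cv2.imwrite('pics/side4.png',robot.grab_frame("side"))
from crop import crop
crop('pics/side4.png',220,120,100,100,6,'pics/c_side4.png')
E
```

```text
True 9.4333 [ 0.5049 -0.306   0.1047] [-0.81  0.25  5.06] 0.026545589119424725
```

View pics/c_side4.png

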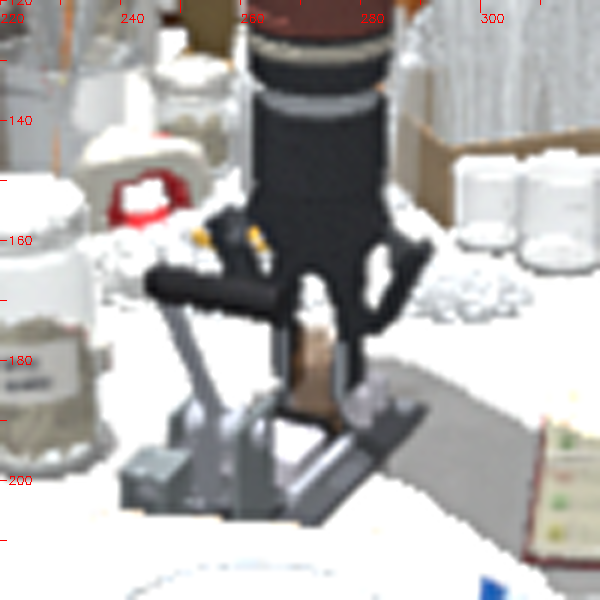

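Contact came at TCP z 0.1047, which puts the base at 7.9 mm. That is the plate top, with the vial standing between the jaw and the V. Releasing and retreating up.

```bash
python3 - <<'E'
from lev import *
pl=clampT(CL,[-.007,0,0])[0]
R=[180,0,73.6]
robot.set_gripper(.06)
s=robot.observe();print(s["time"],s["ft_force"].round(2),s["gripper_width"])
robot.line_to([pl[0],pl[1],.20],vel=.12,rotation=R)
robot.line_to([pl[0],pl[1],.33],vel=.25,rotation=R)
p,o=lever_pose(0,np.radians(-20),163.6,extra=.08)
robot.move_pose(p,o)
s=robot.observe();print(s["time"],s["tool_pos"].round(4),s["tcp_rot"].round(2),p.round(4),s["ft_force"].round(2))
for n in("side","top"): cv2.imwrite(f'pics/{n}5.png',robot.grab_frame(n))
from crop import crop
crop('pics/side5.png',210,90,110,120,5,'pics/c_side5.png')
crop('pics/top5.png',310,130,130,100,6,'pics/c_top5.png')
E
```

```text
9.9083 [-0.06  0.08  0.06] 0.060271191581871275
12.5 [ 0.5369 -0.0775  0.295 ] [-1.6001e+02 -3.0000e-02  1.6344e+02] [ 0.5372 -0.0771  0.2958] [-0.21 -0.53  0.13]
```

View pics/c_side5.png

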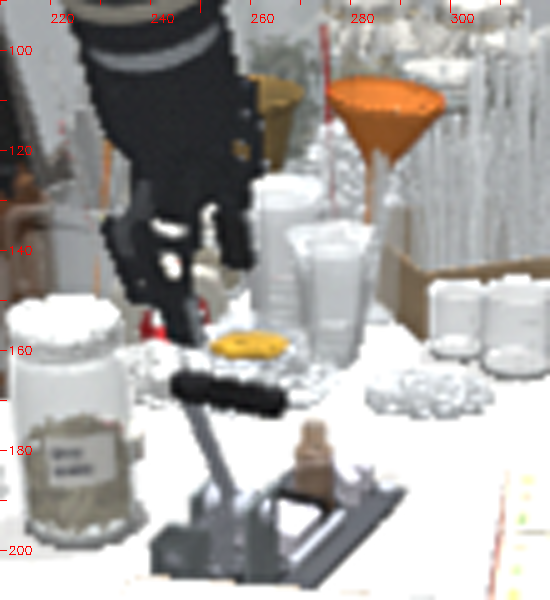

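View pics/c_top5.png

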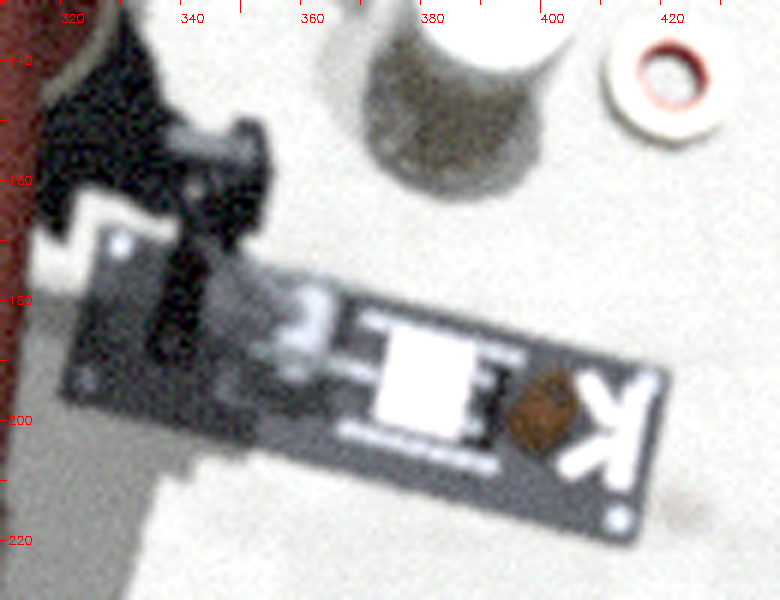

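The vial stands free and upright at side (272,183) and top (398,198), between pad and V. I'll check the gripper projection against the grip before closing in.

```bash
python3 - <<'E'
from lev import *
s=robot.observe();R=Ro.from_euler('xyz',s["tcp_rot"],degrees=True).as_matrix()
t=s["tool_pos"]
for d in(0,.06):
  for y in(-.037,0,.037):
    P=t+R@[0,y,d];print(d,y,P.round(3),proj("side",P).round(1),proj("top",P).round(1))
p,o=lever_pose(0,np.radians(-20),163.6);g=p+Ro.from_euler('xyz',o,degrees=True).as_matrix()[:,2]*.054;print("grip",g,proj("side",g),proj("top",g))
E
```

```text
0 -0.037 [ 0.527 -0.112  0.308] [[254. 122.]] [[342.9 160. ]]
0 0 [ 0.537 -0.078  0.296] [[248.  130.4]] [[327.2 157.9]]
0 0.037 [ 0.547 -0.045  0.283] [[241.7 139.1]] [[311.9 156. ]]
0.06 -0.037 [ 0.521 -0.131  0.252] [[257.8 140. ]] [[348.7 170.1]]
0.06 0 [ 0.531 -0.098  0.239] [[252.1 148.4]] [[333.6 168.1]]
0.06 0.037 [ 0.541 -0.065  0.227] [[246.2 157.2]] [[318.9 166.1]]
grip [ 0.5242282  -0.12103074  0.16992305] [[256.62780658 168.7953702 ]] [[340.32569116 179.28775491]]
```

```bash
python3 - <<'E'
from lev import *
p,o=lever_pose(0,np.radians(-20),163.6)
g=robot.line_to(p,vel=.08,rotation=o,guard=8)
s=robot.observe();print(g,s["time"],s["tool_pos"].round(4),p.round(4),s["ft_force"].round(2))
if not g:
    robot.set_gripper(0.0)
    s=robot.observe();print(s["time"],s["gripper_width"],s["tool_pos"].round(4),s["ft_force"].round(2),s["torque"].round(2))
    cx=np.array([np.cos(CL[2]),np.sin(CL[2]),0]);print("fx clamp",cx@s["ft_force"])
for n in("side",): cv2.imwrite(f'pics/{n}6.png',robot.grab_frame(n))
from crop import crop
crop('pics/side6.png',210,90,110,120,5,'pics/c_side6.png')
E
```

```text
False 13.75 [ 0.5298 -0.1033  0.2213] [ 0.5294 -0.1033  0.2207] [0.72 0.53 0.01]
14.2083 0.018245497058783502 [ 0.5295 -0.1037  0.2213] [-2.14 -1.25  6.08] [-0.39  0.46 -0.11]
fx clamp 1.8071994245242569
```

View pics/c_side6.png

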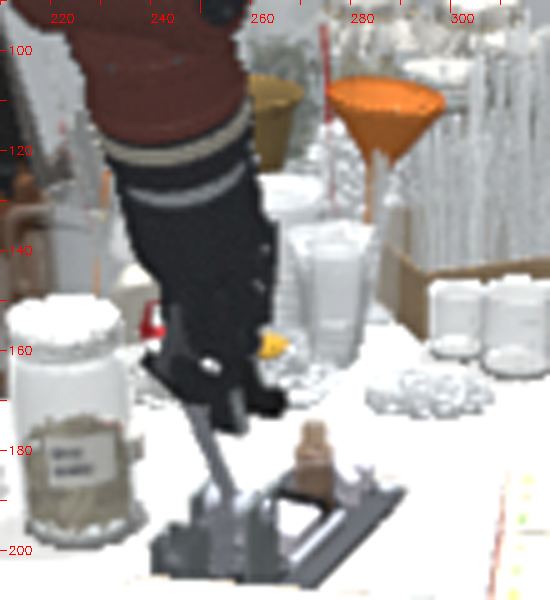

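The bar is pinched (width 18.2 mm, side force under 2 N). Next I swing along the arc in 2° steps and log the push, to count the clicks.

```bash
cat > swing.py <<'E'
from lev import *
cx=np.array([np.cos(CL[2]),np.sin(CL[2]),0]);pv=clampT(CL,[-.13,0,.066])[0]
def report(th):
    s=robot.observe();R=Ro.from_euler('xyz',s["tcp_rot"],degrees=True).as_matrix()
    g=s["tool_pos"]+R[:,2]*.054-pv; phi=np.arctan2(g@cx,g[2])
    t=cx*np.cos(phi)-np.array([0,0,1])*np.sin(phi)
    rad=cx*np.sin(phi)+np.array([0,0,1])*np.cos(phi)
    print(f"{s['time']:.2f} cmd {th:.1f} act {np.degrees(phi)+30:.2f} r {np.hypot(g@cx,g[2])*1e3:.1f} Ft {-t@s['ft_force']:.1f} Fr {rad@s['ft_force']:.1f} w {s['gripper_width']*1e3:.1f}")
def step(th,vel=.05):
    p,o=lever_pose(np.radians(th),np.radians(th-20),163.6)
    robot.line_to(p,vel=vel,rotation=o); report(th)
E
python3 - <<'E'
from swing import *
report(0)
for th in range(2,27,2): step(th)
E
```

```text
14.26 cmd 0.0 act 0.30 r 120.4 Ft -5.4 Fr 3.2 w 18.0
14.53 cmd 2.0 act 1.65 r 120.3 Ft 5.4 Fr 4.5 w 18.3
14.81 cmd 4.0 act 3.74 r 120.4 Ft 5.5 Fr 5.8 w 17.7
15.08 cmd 6.0 act 5.86 r 120.4 Ft 5.1 Fr 7.1 w 18.1
15.36 cmd 8.0 act 7.98 r 120.5 Ft 3.2 Fr 8.5 w 18.1
15.63 cmd 10.0 act 10.01 r 120.5 Ft 3.0 Fr 8.4 w 18.1
15.91 cmd 12.0 act 11.74 r 120.5 Ft 6.3 Fr 7.8 w 18.3
16.18 cmd 14.0 act 13.79 r 120.5 Ft 5.5 Fr 9.1 w 17.9
16.46 cmd 16.0 act 15.88 r 120.6 Ft 5.4 Fr 9.3 w 18.2
16.73 cmd 18.0 act 17.97 r 120.6 Ft 3.7 Fr 10.5 w 18.0
17.01 cmd 20.0 act 20.02 r 120.6 Ft 3.3 Fr 10.2 w 18.2
17.28 cmd 22.0 act 21.74 r 120.6 Ft 7.5 Fr 8.8 w 18.1
17.56 cmd 24.0 act 23.80 r 120.6 Ft 6.1 Fr 11.2 w 17.8
17.83 cmd 26.0 act 25.88 r 120.7 Ft 5.2 Fr 10.1 w 18.5
```

The force dips at 10° and 20° and rises just past each, so the angle tracks the clicks well. Continuing to click 4, finer near the end.

```bash
python3 - <<'E'
from swing import *
for th in (28,30,32,34,36,38,39,40,41,41.7): step(th,.04)
robot.pause(.5);report(41.7)
for n in("side","top"): cv2.imwrite(f'pics/{n}7.png',robot.grab_frame(n))
from crop import crop
crop('pics/side7.png',210,90,110,120,5,'pics/c_side7.png')
crop('pics/top7.png',310,130,130,100,6,'pics/c_top7.png')
E
```

```text
18.13 cmd 28.0 act 27.96 r 120.8 Ft 3.9 Fr 10.8 w 17.9
18.43 cmd 30.0 act 30.00 r 120.8 Ft 3.3 Fr 10.7 w 18.2
18.73 cmd 32.0 act 31.71 r 120.8 Ft 8.0 Fr 11.9 w 18.2
19.03 cmd 34.0 act 33.75 r 120.8 Ft 6.3 Fr 11.1 w 18.0
19.33 cmd 36.0 act 35.83 r 120.8 Ft 6.0 Fr 12.0 w 18.4
19.63 cmd 38.0 act 37.89 r 120.9 Ft 4.8 Fr 12.9 w 18.1
19.88 cmd 39.0 act 38.87 r 120.9 Ft 5.1 Fr 11.6 w 18.1
20.13 cmd 40.0 act 39.90 r 120.9 Ft 4.6 Fr 12.2 w 18.2
20.38 cmd 41.0 act 40.72 r 120.9 Ft 7.7 Fr 12.9 w 18.4
20.63 cmd 41.7 act 41.25 r 120.9 Ft 9.6 Fr 12.9 w 18.1
21.13 cmd 41.7 act 41.22 r 120.9 Ft 8.7 Fr 12.2 w 18.5
```

View pics/c_side7.png

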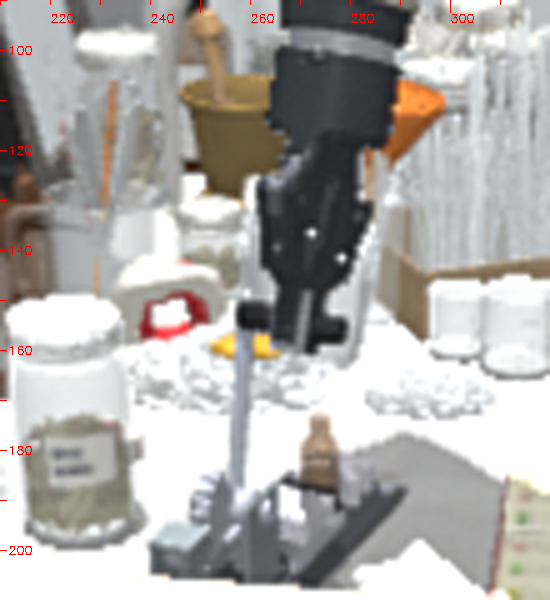

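View pics/c_top7.png

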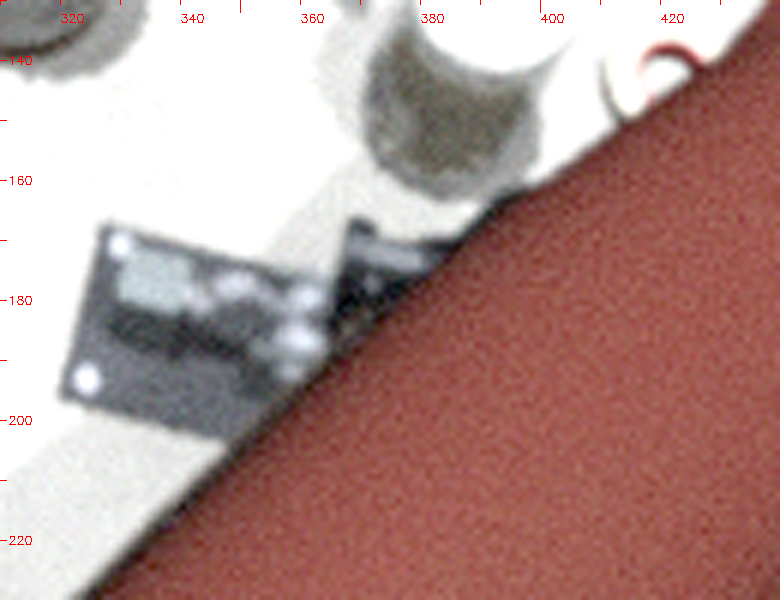

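After a clear dip at 40° the push rises again to about 9 N, so click 4 has been passed by about 1° (measured angle 41.2°). The vial is upright at side (272,181) against the V. One last check on the other bottles and the hold before I hand in.

```bash
python3 - <<'E'
from swing import *
robot.pause(.3);report(41.7)
im=robot.grab_frame("side");a=cv2.imread('pics/side0.png')
for n,(x,y,w,h) in dict(rollon=(272,308,20,42),oil=(220,295,20,34)).items():
    print(n,cv2.absdiff(im,a)[y:y+h,x:x+w].mean().round(2))
robot.job_done();print(robot.observe()["time"])
E
```

```text
21.53 cmd 41.7 act 41.21 r 120.9 Ft 9.1 Fr 12.7 w 18.0
rollon 1.93
oil 1.84
the job is handed in; nothing more can be done
the job is handed in; nothing more can be done
```

The open vial now stands upright in the clamp with the jaw closed on it. I handed the job in at about 21.6 s, still holding the lever just past the fourth click.

- **Vial:** I set it down 7 mm before the seat. It touched at plate height (base at 7.9 mm) and I released it. Pictures after release and after the swing show it upright, first between pad and V, then moved towards the V.
- **Lever:** I pinched the grip and swung it in small steps. The push dipped at 10°, 20°, 30° and 40°, then rose to about 9 N past the fourth dip. It held steady at a measured 41.2°, with the fifth click at 50°.
- **Other bottles:** In the side picture, the two small bottles show no visible change from the start.

Three things were less certain:
- The gripper width read about 2 mm under the true diameter on both the vial and the bar, probably because the pads are soft.
- The peak push I logged was about 9.6 N, not the 11 N stated, because I only sampled between steps.
- At the end the arm hid the V-block from the top camera, so the final seating rests on the side view and the lever angle.

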